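# Zero the burr grinder, open it four clicks and set the catch cup on the scale

### The job

Set the red grinder up for the next batch: turn its black adjustment ring clockwise until you feel the burrs touch, without forcing them, then back it off four clicks and leave it in that notch. Stand the blue catch cup upright in the middle of the scale's round pan under the spout, set down gently with no part of its base over the pan's edge, and do not disturb the tub, the bottle and the jar.

Things in the scene. Friction and masses are not known exactly. Their poses are not given: they have to be found in the camera images.
- grinder: red electric burr grinder, no hopper, fixed. Origin on the table under the axis of its adjustment ring; x to its back, z up. Tower 112 mm wide, from 46 mm in front of to 104 mm behind the axis, 178 mm high, motor cover behind to 196 mm; round burr head (radius 57 mm about the axis) up to 235 mm.
- burr_head (a point): centre of the burr head's flat top, 235 mm above the table. On it lies the adjustment ring: aluminium dial flange (radius 47 mm, 235 to 241 mm high), above it the black ribbed round grip, 60 mm in diameter, 241 to 277 mm high, intake hole in its top, yellow pointer on dial and grip. Nothing stands beside the grip, which can be taken at any yaw.
- ring_grip (a point): point on the adjustment ring's axis, 263 mm above the table: the height to grip it. Fixed to the grinder, does not turn. Seen from above, clockwise brings the burrs together, counter-clockwise opens them. The burrs start 1.1 to 2.6 rad of ring travel apart; where they touch differs every time and must be felt.
- ring (a joint): ring angle, rad, grows counter-clockwise from above (opening). A click is 15 deg (0.262 rad), takes up to 0.3 Nm; let go, the ring falls into the nearest notch. Past the touch, resistance rises by 0.12 Nm per 0.01 rad; over 2.4 Nm forces the burrs. Touch lies 0.3 click past the last notch, and clicks count from that notch: four clicks end 1.05 rad from it, 1.13 rad from the touch.
- upper_burr (a point): underside of the upper burr, hidden in the head about 188 mm above the table. The ring lifts it 0.1 mm a click: far less than the noise of this reading, which therefore does not show whether the burrs touch.
- lower_burr (a point): face of the lower burr, hidden in the head about 188 mm above the table; its height differs a little with wear. Gap = height of upper_burr above lower_burr: 0 at the touch, 0.03 mm in the last notch before it, 0.43 mm after four clicks back.
- spout (a point): centre of the spout's lower end, 105 mm in front (-x) of the ring's axis, 149 mm above the table; round, radius 14 mm. It hangs from a black outlet arm 36 mm wide, 170 to 198 mm high, that reaches 115 mm in front of the axis.
- scale: flat white kitchen scale under the spout, 128 mm deep (x), 176 mm wide (y: 66 mm to the right and 110 mm to the left of the pan's centre), 17 mm high beside the pan, display at its left. Origin on the table under the pan's centre, about 126 mm in front of the ring's axis. It does not move.
- scale_pan (a point): centre of the top of the scale's round steel pan, 110 mm in diameter, 24 mm above the table; z up.
- cup: light blue open catch cup, 80 mm high, base 74 mm and rim 84 mm in diameter, about 0.14 kg. Origin at the centre of its underside. The handle points along its own -x: upright bar 12 mm thick (y), 10 mm deep (x), 74 mm from the cup's axis, 18 to 74 mm above the underside, joined to the wall by two level arms. Pinch the bar from above across its 12 mm, 52 mm above the underside.
- tub: white soap tub filled with pink soap, 63 mm high, 92 mm in diameter at the rim, loose bystander. Origin at the centre of its underside.
- bottle: amber bottle with a black cap, 115 mm high, 54 mm in diameter, loose bystander. Origin at the centre of its underside.
- jar: jar of oats with a red lid, 100 mm high, 76 mm in diameter, loose bystander. Origin at the centre of its underside.
Not all that is in view belongs to the job. Several things have the shape of the scale; the one meant has the colours described above.

How it is judged:
By the outcome, as a careful person would: the job done as asked, in the order asked, and still so for the second after the job is handed in, with the robot touching nothing.
It also fails if it takes over 67 s, if anything falls off the work surface, if the arm or the gripper's body presses on something with over 40 N, if the wrist force passes 120 N, or if a joint passes its speed limit or range.

### The arm

A 6-joint arm with a two-finger parallel gripper is mounted at the origin on the work surface. World frame = base frame: x ahead of the robot, y to its left, z up, the work surface at z = 0. Lengths are in m, angles in degrees, forces in N, time in s.
With the tool pointing down it reaches from about 0.4 to 0.825 m from the base axis. Payload 7 kg.
Tool frame: the origin (TCP) lies at the very end of the fingers, on their centre line; the grasp point (between the pads) lies 19 mm behind it (ctrl.hold_point_z is the distance from the TCP to the grasp point, in m); z points along the fingers, y is the line along which they close (so a half turn about z gives the same grasp; the last joint's range is limited). The gripper opens to 88 mm and grips with 3 to 60 N. Pads are 19 mm wide; open, the fingers measure 130 mm over their backs; the gripper's body (78 mm by 193 mm) begins 47 mm behind the grasp point.
Start: joints at [89.731, 20.546, 0.682, 0, -70.136, -16.507], TCP at [0.195, 0.646, 0.227] pointing down, gripper open.
Joint ranges: [-176.03, 176.03], [-82.01, 121.73], [-58.28, 71.71], [-173.87, 95.51], [-174.79, -0.11], [-173.66, 173.66]. Speed limits (degrees/s): [136.94, 136.94, 172.46, 180, 180, 180].

### API

Orientations are given as [roll, pitch, yaw] about the fixed x, y, z axes, in that order (R = Rz(yaw) Ry(pitch) Rx(roll)).
In Python, from plant import sensors, viewer, workorder, ctrl gives the robot as it stands.
- The arm moves only by the shell command python3 -m pendant 'ROWS'. ROWS is JSON, a list of rows, each a list of 3 entries, a list of its own where there are three numbers: the opening, from -1 (shut) to 1 (fully open), so that 0 is half open, then the shift along the tool's x, y, z in m, then the turn, a rotation vector about the tool's x, y, z in degrees. A call has 1 to 10 rows; each row is the pose to reach, as a shift and turn from the pose commanded when the call began, along the tool's axes at that moment; what a row does not reach only later rows make up. A row lasts 1/12 s, in which the tool goes at most 41.7 mm and 7.16 degrees, less where a joint would pass 70% of its speed; a pose out of reach is approached as far as the arm can. A call with a gripper value outside its range is refused whole. The fingers move at their own pace and stop on an object; the grip force is fixed at half the most. Time passes only in rows, so rows that repeat a pose let the fingers close. It gives the time, the measured TCP pose, the force, the opening and the grip force at its end, in the units of the state.
- sensors.get_obs(): the state, without advancing time (a new reading comes with each control period).
- viewer.snapshot(name): name is "scene" or "top" or "wrist"; returns the picture (400x640x3 uint8, red, green, blue); there is no depth.
- viewer.camera_params(name): a dict with "fx", "fy", "cx", "cy" (pixels), "extrinsics" (4x4, takes a point from world to camera coordinates). Camera axes: x right, y up, looking along -z (the intrinsics and any distortion apply to the point x, -y, -z); pixel columns grow to the right and rows downward; lengths in m; the calibration is good to about 2 mm. A picture is of the moment at which its call begins: read the wrist's pose just before it. camera_params takes no time and is no camera call; for the wrist camera it gives the pose at the moment of the call.
- workorder.close_job(): hands the job in; it is judged then, once.
The state is a dict: "clock": time; "joint_pos": joint angles; "qvel": joint speeds; "tau": joint torques, N m; "tool_pos": TCP position; "orientation": TCP orientation; "force": force on the tool from outside, world axes, zero at the start; "moment": the same for the moment, N m; "opening": finger opening in m; "gripper_force": force on a finger pad.
Only numpy, scipy, OpenCV 4.12 (cv2) and the standard library are available. Lean on these libraries where they do the work, as an engineer would, in place of code of your own. Each camera call takes 0.05 s, during which the arm holds its last target. There are 200 camera calls.

## Working session

There is one attempt and no reset: what is moved stays moved. The work goes in short steps, Python scripts to look and compute and a shell command to move; the robot and the scene stay as the last step left them, time stands still between calls to the robot, and variables do not carry over. Pictures are saved under pics/ and viewed, at most 10 in all, crops included, and the job is handed in when it is done.

```bash
mkdir -p pics; ls; python3 - <<'E'
from plant import sensors, viewer, ctrl
import cv2,json,numpy as np
print(sensors.get_obs(), ctrl.hold_point_z)
for n in ["scene","top"]:
    cv2.imwrite(f"pics/{n}0.png",viewer.snapshot(n)[:,:,::-1]); p=viewer.camera_params(n); print(n,p)
E
```

```text
pics
{'clock': 0.0, 'joint_pos': array([ 8.97306146e+01,  2.05898150e+01,  6.35339654e-01, -1.99155831e-02,
       -7.01363680e+01, -1.65082967e+01]), 'qvel': array([-0.02191807,  0.12214012,  0.05228929,  0.12846584, -0.06981883,
       -0.01178258]), 'tau': array([ 1.24740716e-03, -5.82712591e+01,  2.93045032e+01,  6.99658424e+00,
        6.97313400e-03, -1.45112463e-04]), 'tool_pos': array([0.1947149 , 0.6458047 , 0.22565352]), 'orientation': array([ 1.79907581e+02, -7.86555447e-03, -1.67844576e+01]), 'force': array([ 0.49246952, -0.12442909, -0.86556916]), 'moment': array([0.0673659 , 0.03554457, 0.00136195]), 'gripper_force': 0.0, 'opening': 0.08750557363609286} 0.0188
scene {'fx': 489.7717970534054, 'fy': 489.7717970534054, 'cx': 316.92187268021536, 'cy': 204.50810383847153, 'extrinsics': array([[ 0.34151133,  0.93975393, -0.01525021, -0.17722476],
       [-0.64313737,  0.24549   ,  0.72533371,  0.17275404],
       [ 0.68537897, -0.2379017 ,  0.68822848, -1.77698285],
       [ 0.        ,  0.        ,  0.        ,  1.        ]])}
top {'fx': 420.0775945839239, 'fy': 420.0775945839239, 'cx': 325.2092498929103, 'cy': 189.13011529510294, 'extrinsics': array([[-0.02390832, -0.99940092,  0.02502378, -0.00757364],
       [ 0.98279663, -0.01891097,  0.18372032, -0.49832613],
       [-0.18313703,  0.02898573,  0.98265999, -1.23919461],
       [ 0.        ,  0.        ,  0.        ,  1.        ]])}
```

View pics/scene0.png

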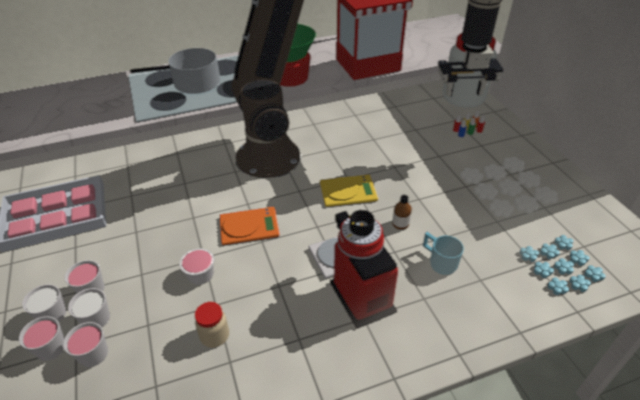

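View pics/top0.png

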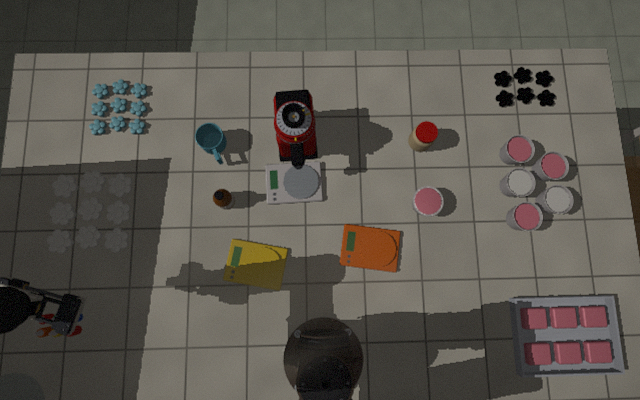

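The scene has three scale-shaped things in the top view: white at (295,183), yellow at (257,265) and orange at (371,248). The white one fits, since it lies under the red grinder's spout and has a steel pan. The cup is at (209,135) with its handle toward (220,155), the bottle at (222,198), the tub at (428,201), the jar at (426,133) and the ring at (294,118). I'll confirm this in an enlarged crop.

```bash
cat > h.py <<'E'
import numpy as np, cv2
from plant import sensors, viewer, ctrl
from scipy.spatial.transform import Rotation as R
def ray(p,u,v):
    E=p["extrinsics"]; d=np.array([(u-p["cx"])/p["fx"],-(v-p["cy"])/p["fy"],-1.])
    return -E[:3,:3].T@E[:3,3], E[:3,:3].T@d
def onz(p,uv,z):
    o,d=ray(p,*uv); return o+d*(z-o[2])/d[2]
def pix(p,X):
    E=p["extrinsics"]; c=E[:3,:3]@np.asarray(X)+E[:3,3]
    return np.array([p["cx"]+p["fx"]*c[0]/-c[2], p["cy"]-p["fy"]*c[1]/-c[2]])
def blobs(im,lo,hi,amin=30):
    m=cv2.inRange(cv2.cvtColor(im,cv2.COLOR_RGB2HSV),np.array(lo),np.array(hi))
    c,_=cv2.findContours(m,cv2.RETR_EXTERNAL,cv2.CHAIN_APPROX_NONE)
    return sorted([k for k in c if cv2.contourArea(k)>amin],key=cv2.contourArea)[::-1]
E
python3 - <<'E'
from h import *
im=cv2.imread("pics/top0.png"); p=viewer.camera_params("top")
cv2.imwrite("pics/crop1.png",cv2.resize(im[75:225,180:340],None,fx=4.5,fy=4,interpolation=cv2.INTER_CUBIC)[:600,:720])
for n,uv,z in [("pan",(301,181),.024),("grip",(293,117),.277),("cuprim",(210,136),.08),("handle",(221,158),.074),("bottle",(222,198),.115),("tub",(428,201),.063),("jar",(427,132),.1)]: print(n,onz(p,uv,z).round(3))
for n in("top","scene"):
  i=cv2.imread(f"pics/{n}0.png")[:,:,::-1]
  for b in blobs(i,(90,60,30),(110,255,255),100): print(n,"blue",cv2.contourArea(b),cv2.boundingRect(b))
E
```

```text
pan [0.529 0.056 0.024]
grip [0.646 0.067 0.277]
cuprim [0.662 0.328 0.08 ]
handle [0.594 0.294 0.074]
bottle [0.465 0.28  0.115]
tub [ 0.452 -0.328  0.063]
jar [ 0.658 -0.329  0.1  ]
top blue 720.5 (195, 123, 32, 41)
top blue 147.5 (110, 98, 17, 15)
top blue 146.5 (89, 119, 18, 16)
top blue 145.5 (129, 119, 17, 15)
top blue 144.5 (131, 83, 16, 15)
top blue 144.0 (92, 101, 16, 16)
top blue 143.0 (130, 101, 17, 15)
top blue 141.5 (92, 84, 17, 15)
top blue 141.5 (109, 116, 17, 15)
top blue 139.5 (113, 80, 16, 14)
scene blue 310.0 (555, 251, 33, 23)
scene blue 238.5 (424, 232, 27, 23)
scene blue 178.0 (571, 276, 19, 15)
scene blue 172.5 (549, 278, 19, 16)
scene blue 161.5 (585, 266, 19, 15)
scene blue 154.5 (535, 262, 18, 15)
scene blue 133.0 (542, 245, 16, 13)
scene blue 120.5 (556, 236, 16, 13)
```

View pics/crop1.png

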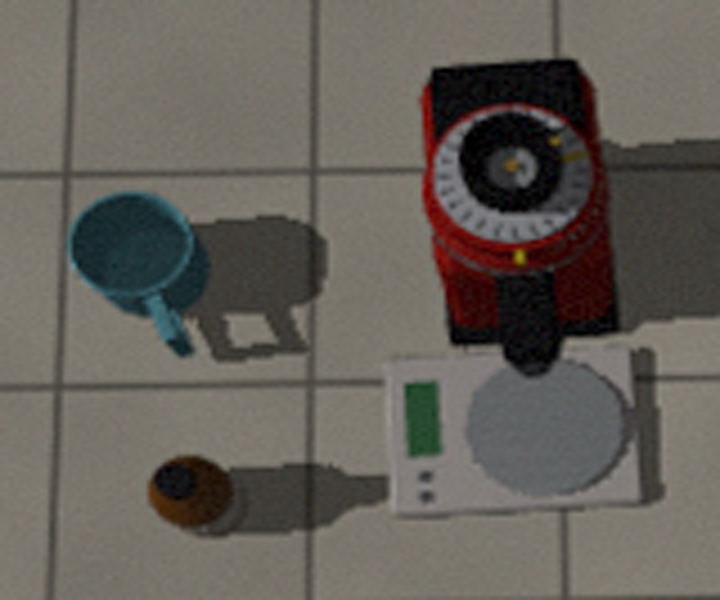

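The crop confirms the white scale: steel pan at the right, green display at the left, under the spout. The yellow pointer on the ring is visible too. Next I'll move up over to the grinder for a wrist view.

```bash
M='python3 -m pendant'; 
python3 -m pendant '[[1,[0.537,0.377,-0.19],[0,0,0]],[1,[0.537,0.377,-0.19],[0,0,0]],[1,[0.537,0.377,-0.19],[0,0,0]],[1,[0.537,0.377,-0.19],[0,0,0]],[1,[0.537,0.377,-0.19],[0,0,0]],[1,[0.537,0.377,-0.19],[0,0,0]],[1,[0.537,0.377,-0.19],[0,0,0]],[1,[0.537,0.377,-0.19],[0,0,0]],[1,[0.537,0.377,-0.19],[0,0,0]],[1,[0.537,0.377,-0.19],[0,0,0]]]'
python3 - <<'E'
from h import *
o=sensors.get_obs(); print(o["joint_pos"].round(1))
r=R.from_euler("xyz",o["orientation"],degrees=True).as_matrix()
print(r.T@(np.array([.6,.13,.42])-o["tool_pos"]))
p=viewer.camera_params("wrist"); print(p["fx"],p["cx"],p["cy"]); E=p["extrinsics"]
print("cam in tool",r.T@(-E[:3,:3].T@E[:3,3]-o["tool_pos"]),"axis",r.T@(-E[2,:3]))
E
```

```text
clock: 0.93
tool_pos: [0.4427, 0.3296, 0.3429]
orientation: [180.0, 0.0, -16.8]
force: [1.6, 1.1, 0.6]
opening: 0.0878
gripper_force: 0.0
[ 57.    5.8  -3.7  -0.  -80.5  16.2]
[ 0.20820421  0.14579192 -0.07709516]
342.5231751053924 317.5739812658917 196.75279958476432
cam in tool [ 0.06734421 -0.00021048 -0.15924569] axis [-0.252298    0.00120436  0.96764884]
```

```bash

python3 -m pendant '[[1,[0.208,0.146,-0.077],[0,0,0]],[1,[0.208,0.146,-0.077],[0,0,0]],[1,[0.208,0.146,-0.077],[0,0,0]],[1,[0.208,0.146,-0.077],[0,0,0]],[1,[0.208,0.146,-0.077],[0,0,0]],[1,[0.208,0.146,-0.077],[0,0,0]],[1,[0.208,0.146,-0.077],[0,0,0]],[1,[0.208,0.146,-0.077],[0,0,0]],[1,[0.208,0.146,-0.077],[0,0,0]]]'
python3 - <<'E'
from h import *
import pickle
p=viewer.camera_params("wrist"); im=viewer.snapshot("wrist"); pickle.dump((p,im),open("w1.pkl","wb"))
cv2.imwrite("pics/w1.png",im[:,:,::-1])
E
```

```text
clock: 1.68
tool_pos: [0.5995, 0.1308, 0.4187]
orientation: [180.0, 0.1, -16.9]
force: [0.9, 0.4, -0.8]
opening: 0.0873
gripper_force: 0.0
```

View pics/w1.png

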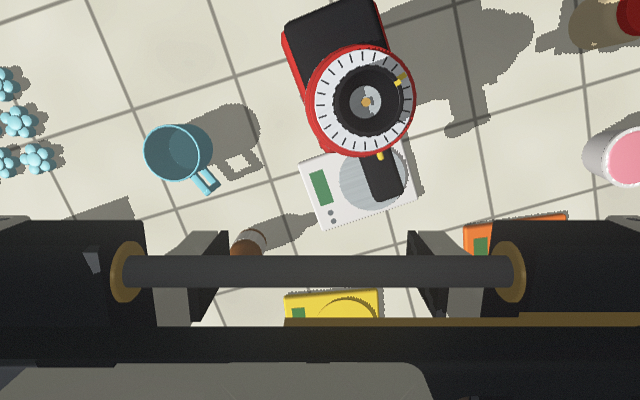

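The wrist view shows the grip top at (367,100), the dial around it, the pan at (370,180) partly under the outlet arm, and the cup rim at (171,153) with its handle bar at about (208,183). Now I'll cast the contours onto their planes and fit circles of known radius.

```bash
cat >> h.py <<'E'
from scipy.optimize import least_squares
def circ(p,pts,z,r,tol=.004):
    P=np.array([onz(p,q,z)[:2] for q in pts]); c=np.median(P,0)
    for s in (.01,.002,.001):
        f=least_squares(lambda c:np.hypot(*(P-c).T)-r,c,loss="soft_l1",f_scale=s); c=f.x
    e=np.abs(np.hypot(*(P-c).T)-r)<tol
    return c.round(4),e.sum(),len(P)
E
cat > m.py <<'E'
from h import *
import pickle
p,im=pickle.load(open("w1.pkl","rb")); hsv=cv2.cvtColor(im,cv2.COLOR_RGB2HSV)
for q in [(320,100),(362,60),(360,180),(350,165),(320,155),(367,70),(171,140),(171,128),(208,183),(401,79)]: print(q,hsv[q[1],q[0]])
E
python3 m.py; python3 - <<'E'
from h import *
import pickle
p,im=pickle.load(open("w1.pkl","rb"))
a=cv2.resize(im[40:220,290:430],None,fx=3.2,fy=3.2,interpolation=cv2.INTER_CUBIC); b=cv2.resize(im[100:220,130:240],None,fx=3.2,fy=3.2,interpolation=cv2.INTER_CUBIC)
c=np.zeros((576,800,3),np.uint8); c[:,:448]=a; c[:384,448:]=b; cv2.imwrite("pics/crop2.png",c[:,:,::-1])
E
```

```text
(320, 100) [105   4 229]
(362, 60) [ 90   8 124]
(360, 180) [ 94  10 185]
(350, 165) [ 95   8 186]
(320, 155) [ 18   9 139]
(367, 70) [150  15  34]
(171, 140) [ 94  84 116]
(171, 128) [96 75 95]
(208, 183) [ 23  23 228]
(401, 79) [ 25 169 125]
```

View pics/crop2.png

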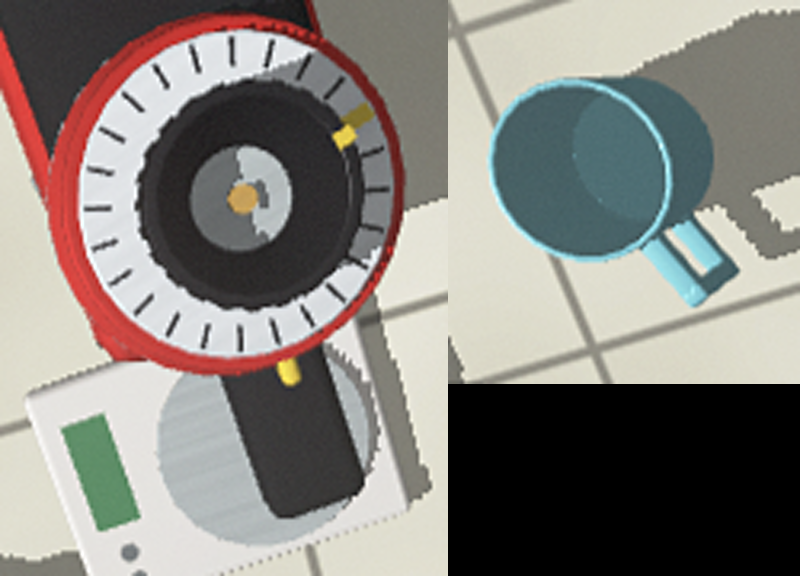

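```bash
cat > m.py <<'E'
from h import *
import pickle
p,im=pickle.load(open("w1.pkl","rb")); hsv=cv2.cvtColor(im,cv2.COLOR_RGB2HSV).astype(int); H,S,V=hsv.transpose(2,0,1)
red=(S>120)&((H<8)|(H>172)); pts=[]
for a in np.linspace(0,2*np.pi,180):
    for r in np.arange(35,75,.5):
        u,v=362+r*np.cos(a),100+r*np.sin(a)
        if red[int(round(v)),int(round(u))]: pts.append((u,v)); break
g=circ(p,pts,.241,.047); print("dial",g)
m=np.zeros_like(S,np.uint8); roi=np.s_[145:225,320:412]; m[roi]=((V>145)&(V<205)&(S<25)&(H>80)&(H<115))[roi]
m=cv2.morphologyEx(m,cv2.MORPH_OPEN,np.ones((3,3),np.uint8))
c=max(cv2.findContours(m,0,1)[0],key=cv2.contourArea)[:,0]; print("pan",cv2.boundingRect(c),circ(p,c,.024,.055,.002))
m=np.zeros_like(S,np.uint8); roi=np.s_[110:200,135:225]; m[roi]=((V>165)&(S>60)&(H>85)&(H<105))[roi]
v,u=np.nonzero(m); k=circ(p,np.c_[u,v],.08,.041); print("cup rim",k)
b=np.zeros_like(m); b[roi]=((S>60)&(H>85)&(H<105))[roi]
c=max(cv2.findContours(b,0,1)[0],key=cv2.contourArea)[:,0]; print("cup outer", circ(p,c,.08,.042,.002))
h=onz(p,(205.6,191.9),.074); d=h[:2]-k[0]; print("handle",h,np.hypot(*d),np.degrees(np.arctan2(d[1],d[0])))
for q in [(291+35-36,0)]: pass
print("spout arm tip px", onz(p,(290+300/3.2,40+515/3.2),.198), "yellow mark",onz(p,(290+288/3.2,40+372/3.2),.23))
gp=lambda x,z:onz(p,x,z)[:2]
print("pointer dial",np.degrees(np.arctan2(*(gp((290+358/3.2,40+118/3.2),.241)-g[0])[::-1])))
sc=[onz(p,(290+a/3.2,40+b/3.2),.017).round(4) for a,b in [(25,397),(410,510)]]; print(sc)
E
python3 m.py
```

```text
dial (array([0.6558, 0.0682]), np.int64(180), 180)
pan (340, 157, 55, 53) (array([0.5307, 0.0554]), np.int64(88), 168)
cup rim (array([0.6554, 0.3284]), np.int64(125), 512)
cup outer (array([0.6593, 0.3216]), np.int64(41), 215)
handle [0.59421118 0.30897836 0.074     ] 0.0641971282087203 -162.39029856895664
spout arm tip px [0.54185657 0.06835602 0.198     ] yellow mark [0.59910827 0.06414637 0.23      ]
pointer dial -74.23699271812643
[array([0.5862, 0.1682, 0.017 ]), array([ 0.4693, -0.0087,  0.017 ])]
```

Dial fit is excellent (180/180 points), axis (0.656, 0.068). Next I'll move over the ring, descend and grip.

```bash

python3 -m pendant '[[1,[0.072,0.0436,0],[0,0,0]],[1,[0.072,0.0436,0.02],[0,0,0]],[1,[0.072,0.0436,0.05],[0,0,0]],[1,[0.072,0.0436,0.085],[0,0,0]],[1,[0.072,0.0436,0.12],[0,0,0]],[1,[0.072,0.0436,0.15],[0,0,0]],[1,[0.072,0.0436,0.165],[0,0,0]],[1,[0.072,0.0436,0.173],[0,0,0]],[1,[0.072,0.0436,0.173],[0,0,0]]]'
python3 -c "
from h import *
o=sensors.get_obs(); print(o['moment'],o['joint_pos'].round(1))"
python3 -m pendant '[[-1,[0,0,0],[0,0,0]],[-1,[0,0,0],[0,0,0]],[-1,[0,0,0],[0,0,0]],[-1,[0,0,0],[0,0,0]],[-1,[0,0,0],[0,0,0]]]'
python3 -c "
from h import *
o=sensors.get_obs(); print(o['moment'],o['tool_pos'],o['force'])"
```

```text
clock: 2.48
tool_pos: [0.6541, 0.0701, 0.2444]
orientation: [179.9, 0.2, -16.7]
force: [-0.0, -0.5, 0.1]
opening: 0.0878
gripper_force: 0.0
[-0.00871391 -0.01121555  0.02019791] [ 23.1  18.5   0.   -0.  -71.7  50.3]
clock: 2.9
tool_pos: [0.6555, 0.0688, 0.2474]
orientation: [180.0, -0.0, -16.8]
force: [-4.1, -12.3, 3.9]
opening: 0.0599
gripper_force: 6.9
[-4.79002576  1.9020534  -0.1147915 ] [0.65548377 0.06882514 0.24744469] [ -4.06993002 -12.31784738   3.90887308]
```

```bash

python3 -m pendant '[[-1,[0,0.0015,0],[0,0,0]],[-1,[0,0.0015,0],[0,0,0]],[-1,[0,0.0015,0],[0,0,0]]]'
cat > s.py <<'E'
from h import *
o=sensors.get_obs(); print("M",o['moment'].round(3),"F",o['force'].round(1),"grip",round(o['gripper_force'],1),"pos",o['tool_pos'].round(4),"yaw",o['orientation'].round(1),"j",o['joint_pos'].round(1))
E
python3 s.py
```

```text
clock: 3.15
tool_pos: [0.6554, 0.0685, 0.2475]
orientation: [-179.9, -0.1, -16.8]
force: [-1.1, 4.2, 4.3]
opening: 0.0597
gripper_force: 30.0
M [ 0.939  0.641 -0.395] F [-1.1  4.2  4.3] grip 30.0 pos [0.6554 0.0685 0.2475] yaw [-1.799e+02 -1.000e-01 -1.680e+01] j [ 22.9  18.3   0.2  -0.  -71.7  50.4]
```

```bash

python3 -m pendant '[[-1,[0,-0.0004,0],[0,0,5]],[-1,[0,-0.0004,0],[0,0,10]],[-1,[0,-0.0004,0],[0,0,15]],[-1,[0,-0.0004,0],[0,0,20]],[-1,[0,-0.0004,0],[0,0,25]],[-1,[0,-0.0004,0],[0,0,30]]]'; python3 s.py
python3 -m pendant '[[-1,[0,0,0],[0,0,5]],[-1,[0,0,0],[0,0,10]],[-1,[0,0,0],[0,0,15]],[-1,[0,0,0],[0,0,20]],[-1,[0,0,0],[0,0,22]]]'; python3 s.py
```

```text
clock: 3.65
tool_pos: [0.6557, 0.0688, 0.2475]
orientation: [-179.9, -0.0, -47.0]
force: [-0.6, 4.2, 5.0]
opening: 0.0594
gripper_force: 30.0
M [1.26  0.593 0.017] F [-0.6  4.2  5. ] grip 30.0 pos [0.6557 0.0688 0.2475] yaw [-179.9   -0.   -47. ] j [ 22.9  18.4   0.2  -0.  -71.7  20.1]
clock: 4.07
tool_pos: [0.656, 0.069, 0.2474]
orientation: [-179.8, 0.0, -69.0]
force: [2.2, 4.7, 5.5]
opening: 0.0596
gripper_force: 30.0
M [1.364e+00 1.100e-01 1.000e-03] F [2.2 4.7 5.5] grip 30.0 pos [0.656  0.069  0.2474] yaw [-179.8    0.   -69. ] j [ 22.9  18.4   0.2  -0.  -71.7  -1.9]
```

```bash
cat > chk.py <<'E'
from h import *
import sys
o=sensors.get_obs(); m=o['moment'][2]; print("CHK Mz %.3f yaw %.2f grip %.1f op %.4f"%(m,o['orientation'][2],o['gripper_force'],o['opening']))
sys.exit(m>0.55)
E
(python3 -m pendant '[[-1,[0,0,0],[0,0,2]],[-1,[0,0,0],[0,0,4]]]' && python3 chk.py &&
python3 -m pendant '[[-1,[0,0,0],[0,0,2]],[-1,[0,0,0],[0,0,4]]]' && python3 chk.py &&
python3 -m pendant '[[-1,[0,0,0],[0,0,2]],[-1,[0,0,0],[0,0,4]]]' && python3 chk.py &&
python3 -m pendant '[[-1,[0,0,0],[0,0,2]],[-1,[0,0,0],[0,0,4]]]' && python3 chk.py &&
python3 -m pendant '[[-1,[0,0,0],[0,0,2]],[-1,[0,0,0],[0,0,4]]]' && python3 chk.py &&
python3 -m pendant '[[-1,[0,0,0],[0,0,2]],[-1,[0,0,0],[0,0,4]]]' && python3 chk.py) | grep CHK
```

```text
CHK Mz 0.071 yaw -72.82 grip 30.0 op 0.0594False
```

```bash
sed -i 's/sys.exit(m>0.55)/sys.exit(int(m>0.55))/' chk.py
(python3 -m pendant '[[-1,[0,0,0],[0,0,2]],[-1,[0,0,0],[0,0,4]]]' && python3 chk.py &&
python3 -m pendant '[[-1,[0,0,0],[0,0,2]],[-1,[0,0,0],[0,0,4]]]' && python3 chk.py &&
python3 -m pendant '[[-1,[0,0,0],[0,0,2]],[-1,[0,0,0],[0,0,4]]]' && python3 chk.py &&
python3 -m pendant '[[-1,[0,0,0],[0,0,2]],[-1,[0,0,0],[0,0,4]]]' && python3 chk.py &&
python3 -m pendant '[[-1,[0,0,0],[0,0,2]],[-1,[0,0,0],[0,0,4]]]' && python3 chk.py &&
python3 -m pendant '[[-1,[0,0,0],[0,0,2]],[-1,[0,0,0],[0,0,4]]]' && python3 chk.py &&
python3 -m pendant '[[-1,[0,0,0],[0,0,2]],[-1,[0,0,0],[0,0,4]]]' && python3 chk.py &&
python3 -m pendant '[[-1,[0,0,0],[0,0,2]],[-1,[0,0,0],[0,0,4]]]' && python3 chk.py) | grep CHK
```

```text
CHK Mz -0.021 yaw -76.83 grip 30.0 op 0.0592
CHK Mz 0.437 yaw -80.79 grip 30.0 op 0.0595
CHK Mz 0.170 yaw -84.81 grip 30.0 op 0.0596
CHK Mz 0.071 yaw -88.83 grip 30.0 op 0.0597
CHK Mz 0.059 yaw -92.83 grip 30.0 op 0.0593
CHK Mz 0.397 yaw -96.80 grip 30.0 op 0.0594
CHK Mz 0.220 yaw -100.82 grip 30.0 op 0.0598
CHK Mz -0.013 yaw -104.83 grip 30.0 op 0.0594
```

```bash
(python3 -m pendant '[[-1,[0,0,0],[0,0,2]],[-1,[0,0,0],[0,0,4]]]' && python3 chk.py &&
python3 -m pendant '[[-1,[0,0,0],[0,0,2]],[-1,[0,0,0],[0,0,4]]]' && python3 chk.py &&
python3 -m pendant '[[-1,[0,0,0],[0,0,2]],[-1,[0,0,0],[0,0,4]]]' && python3 chk.py &&
python3 -m pendant '[[-1,[0,0,0],[0,0,2]],[-1,[0,0,0],[0,0,4]]]' && python3 chk.py &&
python3 -m pendant '[[-1,[0,0,0],[0,0,2]],[-1,[0,0,0],[0,0,4]]]' && python3 chk.py &&
python3 -m pendant '[[-1,[0,0,0],[0,0,2]],[-1,[0,0,0],[0,0,4]]]' && python3 chk.py &&
python3 -m pendant '[[-1,[0,0,0],[0,0,2]],[-1,[0,0,0],[0,0,4]]]' && python3 chk.py &&
python3 -m pendant '[[-1,[0,0,0],[0,0,2]],[-1,[0,0,0],[0,0,4]]]' && python3 chk.py) | grep CHK
```

```text
CHK Mz 0.531 yaw -108.83 grip 30.0 op 0.0594
CHK Mz 0.458 yaw -112.81 grip 30.0 op 0.0595
CHK Mz 0.867 yaw -116.78 grip 30.0 op 0.0595
```

```bash
(python3 -m pendant '[[-1,[0,0,0],[0,0,0]]]' ; python3 chk.py ; python3 -m pendant '[[-1,[0,0,0],[0,0,0]]]'; python3 chk.py; python3 -m pendant '[[-1,[0,0,0],[0,0,1]]]'; python3 chk.py;python3 -m pendant '[[-1,[0,0,0],[0,0,1]]]'; python3 chk.py) | grep CHK
```

```text
CHK Mz 0.450 yaw -116.82 grip 30.0 op 0.0594
CHK Mz 0.518 yaw -116.71 grip 30.0 op 0.0595
CHK Mz 0.817 yaw -117.66 grip 30.0 op 0.0595
CHK Mz 0.928 yaw -118.70 grip 30.0 op 0.0597
```

Touch is clear: torque rises about 0.21 Nm/deg, and the feel agrees with the notch phase. Last notch is about yaw -107.5 and touch about -113. Now I'll back off to about yaw -47.8 and release.

```bash
python3 -m pendant '[[-1,[0,0,0],[0,0,-5]],[-1,[0,0,0],[0,0,-11]],[-1,[0,0,0],[0,0,-17]],[-1,[0,0,0],[0,0,-23]],[-1,[0,0,0],[0,0,-29]],[-1,[0,0,0],[0,0,-35]],[-1,[0,0,0],[0,0,-41]],[-1,[0,0,0],[0,0,-47]],[-1,[0,0,0],[0,0,-53]],[-1,[0,0,0],[0,0,-58]]]' >/dev/null; python3 chk.py
python3 -m pendant '[[-1,[0,0,0],[0,0,-4]],[-1,[0,0,0],[0,0,-8]],[-1,[0,0,0],[0,0,-11]],[-1,[0,0,0],[0,0,-13]],[-1,[0,0,0],[0,0,-13]],[-1,[0,0,0],[0,0,-13]]]' >/dev/null; python3 chk.py
python3 -m pendant '[[1,[0,0,0],[0,0,-13]],[1,[0,0,0],[0,0,-13]],[1,[0,0,0],[0,0,-13]],[1,[0,0,0],[0,0,-13]]]' |head -1
python3 -m pendant '[[1,[0,0,0],[0,0,0]],[1,[0,0,-0.02],[0,0,0]],[1,[0,0,-0.05],[0,0,0]],[1,[0,0,-0.09],[0,0,0]],[1,[0,0,-0.13],[0,0,0]],[1,[0,0,-0.15],[0,0,0]],[1,[0,0,-0.15],[0,0,0]]]'
python3 - <<'E'
from h import *
import pickle
print(sensors.get_obs()["joint_pos"].round(1))
p=viewer.camera_params("wrist"); im=viewer.snapshot("wrist"); pickle.dump((p,im),open("w2.pkl","wb"))
pix0=pix(p,[.656,.068,.25]); print(pix0)
cv2.imwrite("pics/w2.png",im[:,:,::-1])
E
```

```text
CHK Mz -0.501 yaw -60.45 grip 30.0 op 0.0598
CHK Mz -0.057 yaw -47.75 grip 30.0 op 0.0593
clock: 8.07
clock: 8.65
tool_pos: [0.6567, 0.0678, 0.4031]
orientation: [-179.6, -0.4, -34.9]
force: [0.2, 0.5, -0.3]
opening: 0.0875
gripper_force: 0.0
[ 22.9  15.9  16.3   0.1 -89.9  32.2]
[318.60995066 184.00035713]
```

View pics/w2.png

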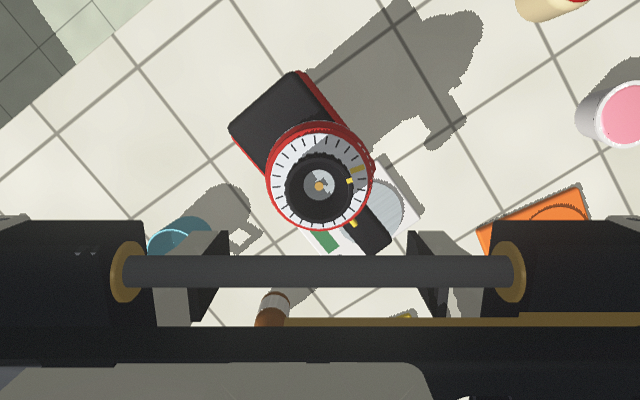

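```bash
cat > ptr.py <<'E'
from h import *
import pickle,sys
C=np.array([.6558,.0682])
for f in sys.argv[1:]:
    p,im=pickle.load(open(f,"rb"))
    for b in blobs(im,(20,90,60),(35,255,255),4):
        u,v=b[:,0].mean(0); 
        for z in (.241,.277):
            d=onz(p,(u,v),z)[:2]-C
            if np.hypot(*d)<.055: print(f,(u.round(),v.round()),cv2.contourArea(b),z,"r %.3f ang %.1f"%(np.hypot(*d),np.degrees(np.arctan2(d[1],d[0]))))
    u=np.array([pix(p,[*C,.25])]).round().astype(int)[0]
    cv2.imwrite("pics/c_%s.png"%f[:2],cv2.resize(im[u[1]-65:u[1]+65,u[0]-65:u[0]+65],None,fx=3,fy=3,interpolation=cv2.INTER_CUBIC)[:,:,::-1])
E
python3 ptr.py w1.pkl w2.pkl
python3 -c "
import cv2,numpy as np
cv2.imwrite('pics/c12.png',np.hstack([cv2.imread('pics/c_w1.png'),cv2.imread('pics/c_w2.png')]))"
```

```text
w1.pkl (np.float64(399.0), np.float64(79.0)) 74.5 0.241 r 0.039 ang -75.0
w1.pkl (np.float64(399.0), np.float64(79.0)) 74.5 0.277 r 0.031 ang -71.1
w1.pkl (np.float64(380.0), np.float64(156.0)) 40.5 0.241 r 0.054 ang -177.2
w1.pkl (np.float64(380.0), np.float64(156.0)) 40.5 0.277 r 0.048 ang 177.3
w1.pkl (np.float64(366.0), np.float64(104.0)) 11.5 0.241 r 0.003 ang -147.0
w1.pkl (np.float64(366.0), np.float64(104.0)) 11.5 0.277 r 0.003 ang 114.2
w2.pkl (np.float64(357.0), np.float64(169.0)) 56.5 0.241 r 0.039 ang -104.9
w2.pkl (np.float64(357.0), np.float64(169.0)) 56.5 0.277 r 0.038 ang -94.1
w2.pkl (np.float64(354.0), np.float64(223.0)) 37.0 0.241 r 0.054 ang -174.8
w2.pkl (np.float64(354.0), np.float64(223.0)) 37.0 0.277 r 0.042 ang -168.1
w2.pkl (np.float64(349.0), np.float64(180.0)) 25.5 0.241 r 0.029 ang -120.7
w2.pkl (np.float64(349.0), np.float64(180.0)) 25.5 0.277 r 0.028 ang -105.0
```

View pics/c12.png

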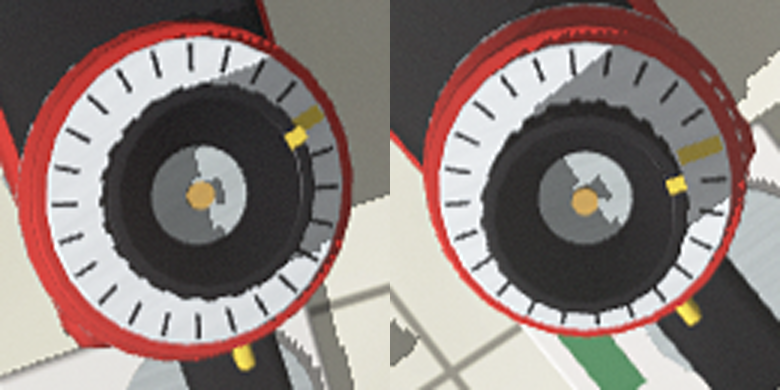

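The pointer moved from -74.6° to -104.9°, net -30°. That is 6 clicks closed to the last notch and 4 back, resting in a notch. Now I'll measure the cup from above.

```bash
python3 -m pendant '[[1,[-0.178,-0.211,0],[0,0,0]],[1,[-0.178,-0.211,0],[0,0,0]],[1,[-0.178,-0.211,0],[0,0,0]],[1,[-0.178,-0.211,0],[0,0,0]],[1,[-0.178,-0.211,0],[0,0,0]],[1,[-0.178,-0.211,0],[0,0,0]],[1,[-0.178,-0.211,0],[0,0,0]],[1,[-0.178,-0.211,0],[0,0,0]],[1,[-0.178,-0.211,0],[0,0,0]]]'
python3 - <<'E'
from h import *
import pickle
p=viewer.camera_params("wrist"); im=viewer.snapshot("wrist"); pickle.dump((p,im),open("w3.pkl","wb"))
u=pix(p,[.655,.326,.05]).round().astype(int); print(u)
cv2.imwrite("pics/w3.png",cv2.resize(im[:270,u[0]-150:u[0]+150],None,fx=2.2,fy=2.2,interpolation=cv2.INTER_CUBIC)[:,:,::-1])
E
```

```text
clock: 9.45
tool_pos: [0.6285, 0.3447, 0.3941]
orientation: [179.8, 0.1, -34.7]
force: [0.2, 0.1, -0.7]
opening: 0.0878
gripper_force: 0.0
[317 132]
```

View pics/w3.png

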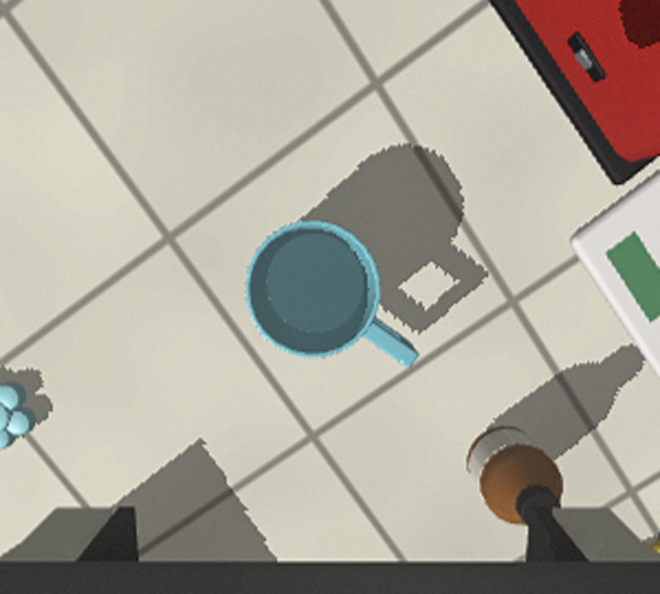

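The cup is seen almost straight down: rim at crop (313,289), handle end at (411,360). I'll fit both.

```bash
python3 - <<'E'
from h import *
import pickle
p,im=pickle.load(open("w3.pkl","rb"))
b=[k for k in blobs(im,(85,50,40),(108,255,255),300)]
b=min(b,key=lambda k:abs(k[:,0].mean(0)-[310,135]).sum())
c=circ(p,b[:,0],.08,.042,.002); print("rim",c,len(b))
P=np.array([onz(p,q,.074)[:2] for q in b[:,0]]); d=P-c[0]; r=np.hypot(*d.T)
t=d[(r>.052)]; # handle outline; axis by PCA midline
t2=d[r>.060]; print("rmax",r.max())
a=np.degrees(np.arctan2(t[:,1],t[:,0])); print("ang range",a.min(),a.max(), (a.min()+a.max())/2)
m=np.zeros(im.shape[:2],np.uint8); cv2.drawContours(m,[b],-1,1,-1); v,u=np.nonzero(m)
Q=np.array([onz(p,q,.074)[:2] for q in zip(u,v)])-c[0]; h=Q[np.hypot(*Q.T)>.05]; hm=h.mean(0); print("centroid",hm,np.hypot(*hm),np.degrees(np.arctan2(*hm[::-1])))
E
python3 s.py
```

```text
rim (array([0.6622, 0.3326]), np.int64(134), 213) 213
rmax 0.07716137829343943
ang range -166.17421362690783 -151.72437128884428 -158.94929245787606
centroid [-0.05877179 -0.02257099] 0.06295691396206514 -158.99098583283012
M [-0.048 -0.021  0.026] F [ 0.1 -0.6  0.6] grip 0.0 pos [0.6289 0.3434 0.3948] yaw [179.9   0.  -34.8] j [ 44.2  22.3  24.4  -0.  -92.3  11. ]
```

```bash
python3 -m pendant '[[0,[-0.0075,0.0515,0.1],[0,0,70]],[0,[-0.0075,0.0515,0.1],[0,0,70]],[0,[-0.0075,0.0515,0.1],[0,0,70]],[0,[-0.0075,0.0515,0.1],[0,0,70]],[0,[-0.0075,0.0515,0.1],[0,0,70]],[0,[-0.0075,0.0515,0.1],[0,0,70]],[0,[-0.0075,0.0515,0.1],[0,0,70]],[0,[-0.0075,0.0515,0.1],[0,0,70]],[0,[-0.0075,0.0515,0.1],[0,0,70]],[0,[-0.0075,0.0515,0.1],[0,0,70]]]' >/dev/null
python3 -m pendant '[[0,[0,0,0.15],[0,0,54.2]],[0,[0,0,0.15],[0,0,54.2]],[0,[0,0,0.15],[0,0,54.2]],[0,[0,0,0.15],[0,0,54.2]],[0,[0,0,0.15],[0,0,54.2]],[0,[0,0,0.15],[0,0,54.2]],[0,[0,0,0.15],[0,0,54.2]],[0,[0,0,0.15],[0,0,54.2]],[0,[0,0,0.15],[0,0,54.2]],[0,[0,0,0.15],[0,0,54.2]]]'
python3 - <<'E'
from h import *
X=[]
for i in range(2):
    viewer.snapshot("top"); X.append(sensors.get_obs()["tool_pos"])
o=sensors.get_obs(); t=np.mean(X,0)
r=R.from_euler("xyz",o["orientation"],degrees=True).as_matrix(); print(t,o["orientation"],r.T@(np.array([.5931,.3061,.033])-t),o["joint_pos"].round())
im=viewer.snapshot("wrist"); p=viewer.camera_params("wrist"); cv2.imwrite("pics/w4.png",im[:,:,::-1]); print(pix(p,[.5931,.3061,.074]))
E
```

```text
clock: 11.17
tool_pos: [0.594, 0.3037, 0.1467]
orientation: [-180.0, 0.0, -158.9]
force: [-0.7, 0.2, -1.1]
opening: 0.044
gripper_force: 0.0
[0.5939341  0.30405481 0.14669431] [ 1.79997980e+02  1.42732088e-02 -1.58902667e+02] [7.03385985e-05 2.20432738e-03 1.13694374e-01] [  44.   23.   -6.    0.  -61. -113.]
[320.0323328  206.84497421]
```

View pics/w4.png

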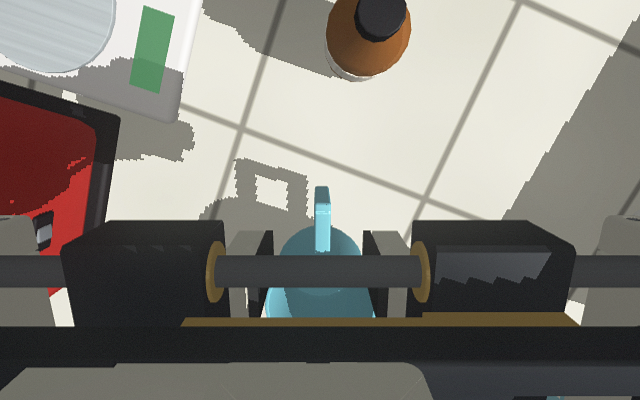

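The handle bar sits centred between the fingers (columns 315–330, row 187–250), about 3 mm to +y. I'll descend and pinch.

```bash
python3 -m pendant '[[0,[0,0.003,0.02],[0,0,0]],[0,[0,0.003,0.05],[0,0,0]],[0,[0,0.003,0.08],[0,0,0]],[0,[0,0.003,0.1],[0,0,0]],[0,[0,0.003,0.11],[0,0,0]],[0,[0,0.003,0.1135],[0,0,0]],[0,[0,0.003,0.1135],[0,0,0]]]'
python3 -m pendant '[[-1,[0,0,0],[0,0,0]],[-1,[0,0,0],[0,0,0]],[-1,[0,0,0],[0,0,0]],[-1,[0,0,0],[0,0,0]],[-1,[0,0,0],[0,0,0]],[-1,[0,0,0],[0,0,0]],[-1,[0,0,0],[0,0,0]]]'
python3 s.py
```

```text
clock: 11.9
tool_pos: [0.5927, 0.3076, 0.0327]
orientation: [-180.0, -0.0, -158.9]
force: [-0.2, -0.1, -0.1]
opening: 0.0438
gripper_force: 0.0
clock: 12.48
tool_pos: [0.5929, 0.3079, 0.0335]
orientation: [180.0, 0.0, -159.0]
force: [-1.7, -0.3, 4.0]
opening: 0.0117
gripper_force: 29.9
M [-0.03   0.136 -0.01 ] F [-1.7 -0.3  4. ] grip 29.9 pos [0.5929 0.3079 0.0335] yaw [ 180.    0. -159.] j [  44.1   29.5  -12.7    0.   -47.8 -113.1]
```

```bash
python3 -m pendant '[[-1,[0,0,-0.008],[0,0,0]],[-1,[0,0,-0.025],[0,0,0]],[-1,[0,0,-0.055],[0,0,0]],[-1,[0,0,-0.085],[0,0,0]],[-1,[0,0,-0.115],[0,0,0]],[-1,[0,0,-0.13],[0,0,0]],[-1,[0,0,-0.13],[0,0,0]]]'
python3 -m pendant '[[-1,[0.013,-0.005,0],[0,0,2]],[-1,[0.037,-0.015,0],[0,0,4]],[-1,[0.065,-0.025,0],[0,0,7]],[-1,[0.093,-0.036,0],[0,0,10]],[-1,[0.121,-0.047,0],[0,0,13]],[-1,[0.149,-0.057,0],[0,0,16]],[-1,[0.174,-0.067,0],[0,0,19]],[-1,[0.188,-0.072,0],[0,0,21]],[-1,[0.192,-0.074,0],[0,0,21]],[-1,[0.192,-0.074,0],[0,0,21]]]'
python3 - <<'E'
from h import *
o=sensors.get_obs();print(o["joint_pos"].round(1))
for n in("top","scene"):
    im=viewer.snapshot(n); cv2.imwrite(f"pics/{n}5.png",im[:,:,::-1])
a=cv2.imread("pics/top5.png")[70:230,170:350]; b=cv2.imread("pics/scene5.png")[160:320,300:480]
cv2.imwrite("pics/v5.png",cv2.resize(np.hstack([a,b]),None,fx=2.2,fy=3,interpolation=cv2.INTER_CUBIC))
p=viewer.camera_params("top"); im=cv2.imread("pics/top0.png")[:,:,::-1]; g=im.mean(2)
m=np.zeros(g.shape,np.uint8); hsv=cv2.cvtColor(im,cv2.COLOR_RGB2HSV).astype(int)
print(hsv[185,301],hsv[200,275],hsv[200,320])
m[160:202,278:322]=((hsv[:,:,0]>85)&(hsv[:,:,0]<125)&(hsv[:,:,2]>80))[160:202,278:322]
c=max(cv2.findContours(m,0,1)[0],key=cv2.contourArea)[:,0]; print(cv2.boundingRect(c),circ(p,c,.024,.055,.003))
E
```

```text
clock: 13.07
tool_pos: [0.5945, 0.3089, 0.1682]
orientation: [179.9, 0.4, -158.9]
force: [1.3, -0.3, -1.1]
opening: 0.0116
gripper_force: 29.9
clock: 13.9
tool_pos: [0.4391, 0.169, 0.1631]
orientation: [180.0, -0.0, -179.9]
force: [0.6, 1.1, -1.4]
opening: 0.0119
gripper_force: 29.9
[  45.1    4.2  -29.5   -0.   -56.2 -135. ]
[98 10 98] [ 15  15 102] [ 10  15 100]
(284, 165, 34, 33) (array([0.5274, 0.0573]), np.int64(39), 112)
```

View pics/v5.png

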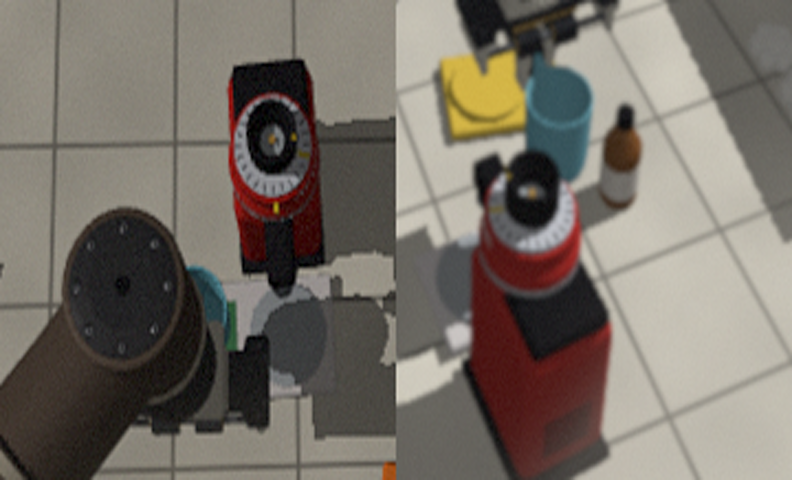

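The cup hangs upright with its handle toward the robot, and bottle and grinder are undisturbed. I'll lower it in front-left, then slide it in under the spout.

```bash
python3 -m pendant '[[-1,[0,0,0.01],[0,0,0]],[-1,[0,0,0.035],[0,0,0]],[-1,[0,0,0.06],[0,0,0]],[-1,[0,0,0.078],[0,0,0]],[-1,[0,0,0.084],[0,0,0]],[-1,[0,0,0.084],[0,0,0]]]' | head -2
python3 -m pendant '[[-1,[-0.001,-0.008,0],[0,0,0]],[-1,[-0.004,-0.028,0],[0,0,0]],[-1,[-0.008,-0.052,0],[0,0,0]],[-1,[-0.012,-0.076,0],[0,0,0]],[-1,[-0.015,-0.096,0],[0,0,0]],[-1,[-0.017,-0.108,0],[0,0,0]],[-1,[-0.0174,-0.111,0],[0,0,0]],[-1,[-0.0174,-0.111,0],[0,0,0]],[-1,[-0.0174,-0.111,0],[0,0,0]]]'
python3 - <<'E'
from h import *
X=[]
for i in range(4):
    im=viewer.snapshot(["top","scene","wrist","scene"][i]); X.append(sensors.get_obs()["tool_pos"])
    if i<3: cv2.imwrite(f"pics/a{i}.png",im[:,:,::-1])
print(np.mean(X,0),sensors.get_obs()["joint_pos"].round(1))
a=cv2.imread("pics/a0.png")[80:230,230:370]; b=cv2.imread("pics/a1.png")[160:310,290:430]
cv2.imwrite("pics/v6.png",cv2.resize(np.hstack([a,b]),None,fx=2.8,fy=2.8,interpolation=cv2.INTER_CUBIC))
E
```

```text
clock: 14.5
tool_pos: [0.4393, 0.1692, 0.0767]
clock: 15.25
tool_pos: [0.4581, 0.059, 0.0798]
orientation: [180.0, 0.1, 180.0]
force: [-0.2, 0.5, -0.5]
opening: 0.0122
gripper_force: 29.9
[0.45774231 0.05940285 0.07936403] [  32.     9.5  -36.8    0.   -43.7 -121.9]
```

View pics/v6.png

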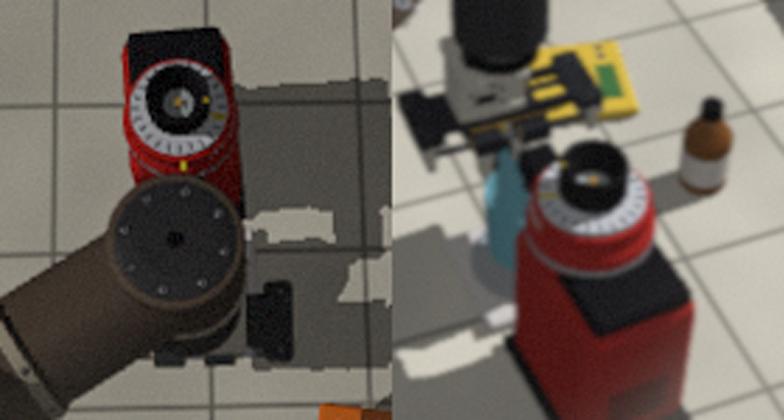

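```bash
cat > fz.py <<'E'
from h import *
import sys
o=sensors.get_obs(); f=o['force']; print("FZ",f.round(2),o['tool_pos'].round(4),o['moment'].round(2)); sys.exit(int(f[2]>2.5))
E
python3 -m pendant '[[-1,[0.0013,-0.0017,0.004],[0,0,0]],[-1,[0.0013,-0.0017,0.01],[0,0,0]],[-1,[0.0013,-0.0017,0.015],[0,0,0]],[-1,[0.0013,-0.0017,0.018],[0,0,0]],[-1,[0.0013,-0.0017,0.018],[0,0,0]],[-1,[0.0013,-0.0017,0.018],[0,0,0]]]' | head -1
(python3 fz.py && python3 -m pendant '[[-1,[0,0,0.0005],[0,0,0]],[-1,[0,0,0.001],[0,0,0]]]' && python3 fz.py && python3 -m pendant '[[-1,[0,0,0.0005],[0,0,0]],[-1,[0,0,0.001],[0,0,0]]]' && python3 fz.py && python3 -m pendant '[[-1,[0,0,0.0005],[0,0,0]],[-1,[0,0,0.001],[0,0,0]]]' && python3 fz.py && python3 -m pendant '[[-1,[0,0,0.0005],[0,0,0]],[-1,[0,0,0.001],[0,0,0]]]' && python3 fz.py && python3 -m pendant '[[-1,[0,0,0.0005],[0,0,0]],[-1,[0,0,0.001],[0,0,0]]]' && python3 fz.py && python3 -m pendant '[[-1,[0,0,0.0005],[0,0,0]],[-1,[0,0,0.001],[0,0,0]]]' && python3 fz.py) | grep FZ
```

```text
clock: 15.95
FZ [ 0.76  1.15 -1.41] [0.456  0.057  0.0606] [ 0.08 -0.11 -0.02]
FZ [-0.36  0.89 -1.76] [0.4563 0.0572 0.0601] [ 0.09 -0.08  0.  ]
FZ [ 0.95 -0.38 -1.98] [0.4562 0.0571 0.0591] [ 0.05 -0.1  -0.01]
FZ [ 0.22 -0.48 -0.65] [0.4562 0.0571 0.058 ] [ 0.03 -0.06  0.02]
FZ [-6.57  1.14 14.01] [0.4561 0.0571 0.0574] [0.44 2.02 0.01]
```

```bash
python3 -m pendant '[[-1,[0,0,-0.0004],[0,0,0]],[-1,[0,0,-0.0004],[0,0,0]]]' >/dev/null; python3 fz.py
python3 -m pendant '[[-0.3,[0,0,0],[0,0,0]],[-0.3,[0,0,0],[0,0,0]],[-0.3,[0,0,0],[0,0,0]],[-0.3,[0,0,0],[0,0,0]],[-0.3,[0,0,0],[0,0,0]]]'; python3 fz.py
python3 -m pendant '[[-0.3,[0,0,-0.01],[0,0,0]],[-0.3,[0,0,-0.03],[0,0,0]],[-0.3,[0,0,-0.06],[0,0,0]],[-0.3,[0,0,-0.09],[0,0,0]],[-0.3,[0,0,-0.13],[0,0,0]],[-0.3,[0,0,-0.17],[0,0,0]],[-0.3,[0,0,-0.21],[0,0,0]],[-0.3,[0,0,-0.25],[0,0,0]],[-0.3,[0,0,-0.25],[0,0,0]]]'
python3 -m pendant '[[-0.3,[0,0.3,0],[0,0,0]],[-0.3,[0,0.3,0],[0,0,0]],[-0.3,[0,0.3,0],[0,0,0]],[-0.3,[0,0.3,0],[0,0,0]],[-0.3,[0,0.3,0],[0,0,0]],[-0.3,[0,0.3,0],[0,0,0]],[-0.3,[0,0.3,0],[0,0,0]],[-0.3,[0,0.3,0],[0,0,0]],[-0.3,[0,0.3,0],[0,0,0]]]'
python3 - <<'E'
from h import *
p=viewer.camera_params("top"); im=viewer.snapshot("top"); cv2.imwrite("pics/f_top.png",im[:,:,::-1])
im0=cv2.imread("pics/top0.png")[:,:,::-1]
d=cv2.absdiff(im,im0).max(2)
for n,(u,v) in dict(bottle=(222,198),tub=(428,201),jar=(427,132)).items(): print(n,d[v-15:v+15,u-15:u+15].mean())
for b in blobs(im,(85,60,30),(110,255,255),100):
    if cv2.contourArea(b)>250:
        c=b[:,0]; print(cv2.boundingRect(c),circ(p,c,.104,.042,.003))
for b in blobs(im,(20,90,60),(35,255,255),3):
    u,v=b[:,0].mean(0); q=onz(p,(u,v),.241)[:2]-[.6558,.0682]
    if np.hypot(*q)<.06: print("ptr",np.hypot(*q),np.degrees(np.arctan2(q[1],q[0])))
E
```

```text
FZ [-0.75 -0.81 -0.36] [0.4562 0.0572 0.0575] [0.02 0.05 0.  ]
clock: 17.2
tool_pos: [0.4562, 0.0571, 0.0574]
orientation: [-180.0, 0.0, -180.0]
force: [0.8, 0.0, 0.1]
opening: 0.0302
gripper_force: 0.0
FZ [0.78 0.04 0.08] [0.4562 0.0571 0.0574] [ 0.07 -0.15  0.02]
clock: 17.95
tool_pos: [0.4593, 0.0576, 0.3157]
orientation: [179.8, 0.7, -179.9]
force: [1.2, 2.1, 1.6]
opening: 0.0307
gripper_force: 0.0
clock: 18.7
tool_pos: [0.4555, 0.3598, 0.3058]
orientation: [-179.9, -0.1, -179.8]
force: [0.5, -1.7, -0.0]
opening: 0.0306
gripper_force: 0.0
bottle 8.756666666666666
tub 30.191111111111113
jar 9.454444444444444
(287, 162, 28, 42) (array([0.5218, 0.0543]), np.int64(38), 105)
ptr 0.05757906687751994 -175.46108226555705
```

Released cleanly. I'll take a wrist measurement (numbers only) of cup versus pan, the pointer and the tub.

```bash
python3 -m pendant '[[-0.3,[-0.02,-0.02,-0.04],[0,0,0]],[-0.3,[-0.05,-0.04,-0.08],[0,0,0]],[-0.3,[-0.1445,-0.2,-0.114],[0,0,0]],[-0.3,[-0.1445,-0.2,-0.114],[0,0,0]],[-0.3,[-0.1445,-0.2,-0.114],[0,0,0]],[-0.3,[-0.1445,-0.2,-0.114],[0,0,0]],[-0.3,[-0.1445,-0.2,-0.114],[0,0,0]],[-0.3,[-0.1445,-0.2,-0.114],[0,0,0]],[-0.3,[-0.1445,-0.2,-0.114],[0,0,0]],[-0.3,[-0.1445,-0.2,-0.114],[0,0,0]]]'
python3 - <<'E'
from h import *
import pickle
p=viewer.camera_params("wrist"); im=viewer.snapshot("wrist"); pickle.dump((p,im),open("w5.pkl","wb")); cv2.imwrite("pics/w5.png",im[:,:,::-1])
print([pix(p,x).round() for x in ([.53,.056,.104],[.53,.056,.024],[.656,.068,.277])])
for b in blobs(im,(85,50,40),(108,255,255),300)[:3]:
    c=b[:,0]; k=circ(p,c,.104,.042,.002); print("cup",cv2.boundingRect(c),k)
    P=np.array([onz(p,q,.024)[:2] for q in c]); 
hsv=cv2.cvtColor(im,cv2.COLOR_RGB2HSV).astype(int); H,S,V=hsv.transpose(2,0,1)
m=((S<25)&(H>80)&(H<115)&(V>60)&(V<205)).astype(np.uint8); q=np.array([onz(p,(u,v),.024)[:2] for v,u in zip(*np.nonzero(m))]); uv=np.argwhere(m)[:,::-1]
s=np.hypot(*(q-[.53,.056]).T)<.07; mm=np.zeros_like(m); mm[uv[s][:,1],uv[s][:,0]]=1; mm=cv2.morphologyEx(mm,cv2.MORPH_OPEN,np.ones((3,3),np.uint8))
c=np.vstack([k[:,0] for k in cv2.findContours(mm,0,1)[0] if cv2.contourArea(k)>20]); print("pan",circ(p,c,.024,.055,.002))
# tub in top images
t=viewer.camera_params("top")
for f in ("top0","f_top"):
    i=cv2.imread(f"pics/{f}.png")[:,:,::-1]
    for lo,hi in(((160,40,60),(179,140,255)),):
        for b in blobs(i,lo,hi,60):
            r=cv2.boundingRect(b)
            if 400<r[0]<450: print(f,r,b[:,0].mean(0),i[190:210,420:436].mean((0,1)))
E
```

```text
clock: 19.58
tool_pos: [0.6002, 0.1559, 0.4213]
orientation: [180.0, -0.0, 179.9]
force: [0.1, 0.7, -0.1]
opening: 0.0312
gripper_force: 0.0
[array([243., 106.]), array([254., 106.]), array([225., 242.])]
cup (213, 45, 66, 93) (array([0.5216, 0.061 ]), np.int64(37), 246)
cup (543, 205, 34, 28) (array([0.6529, 0.5268]), np.int64(14), 129)
cup (578, 210, 28, 28) (array([0.6874, 0.598 ]), np.int64(8), 103)
pan (array([0.5969, 0.0338]), np.int64(20), 24)
top0 (415, 188, 27, 27) [427.60810811 200.62162162] [137.2375  79.9125  87.775 ]
f_top (415, 187, 27, 28) [427.31578947 200.55263158] [126.10625   73.696875  80.890625]
```

```bash
python3 - <<'E'
from h import *
import pickle
p,im=pickle.load(open("w5.pkl","rb")); hsv=cv2.cvtColor(im,cv2.COLOR_RGB2HSV).astype(int)
C=np.array([.53,.056])
b=blobs(im,(85,50,40),(108,255,255),300)[0][:,0]
P=np.array([onz(p,q,.104)[:2] for q in b]); s=(P[:,1]<.05)&(P[:,0]<.545)&(P[:,0]>.49)
f=least_squares(lambda c:np.hypot(*(P[s]-c).T)-.042,C,loss="soft_l1",f_scale=.001); print("rim",f.x,s.sum(),np.abs(f.fun).max())
for a in range(70,300,15):
    row=[]
    for r in np.arange(.036,.064,.002):
        u,v=pix(p,[C[0]+r*np.cos(np.radians(a)),C[1]+r*np.sin(np.radians(a)),.024]).round().astype(int); row.append("%d/%d/%d"%tuple(hsv[v,u]))
    print(a,*row)
E
```

```text
rim [0.52884857 0.05919528] 73 0.028682312919132397
70 96/97/202 95/81/199 95/14/214 94/9/217 90/12/213 90/11/215 97/11/212 90/11/213 93/11/218 96/12/218 94/9/220 15/4/245 8/4/244 15/4/243 18/5/244
85 95/96/208 95/103/204 90/7/209 96/12/211 97/11/217 96/12/216 93/12/218 93/11/218 98/9/219 96/12/219 96/6/230 15/6/246 18/5/245 23/4/244 23/4/244
100 95/100/206 95/50/210 83/11/217 87/13/217 93/11/215 90/10/213 97/10/220 93/11/218 93/13/220 86/8/220 96/12/218 24/6/226 23/4/245 23/4/244 15/4/245
115 95/101/201 86/8/215 86/8/215 99/12/215 93/11/217 90/9/217 90/11/217 90/12/219 93/10/219 99/12/217 94/9/220 30/3/227 23/4/246 23/4/245 23/4/245
130 95/99/201 95/79/194 103/8/219 97/11/217 97/10/220 96/12/211 93/11/212 90/10/210 90/12/216 83/11/218 90/6/220 15/4/246 23/4/244 15/4/245 23/4/244
145 95/92/188 94/53/193 93/12/216 94/9/219 96/12/213 93/12/219 87/10/220 99/8/219 99/8/214 93/11/213 90/3/224 18/5/246 15/4/244 23/4/244 30/3/244
160 95/95/201 93/92/238 95/37/198 99/8/217 90/10/210 90/11/215 96/12/213 96/12/216 93/10/221 94/9/220 23/4/242 24/5/245 23/4/244 23/4/244 20/3/243
175 94/80/108 96
[... 638 characters left out ...]
96/95/183 96/95/182 96/96/181 96/94/177 96/95/177 95/94/174 94/93/228 93/65/222 17/7/248 24/5/243
250 93/80/109 94/81/110 94/81/114 95/98/205 96/98/203 95/97/202 96/96/201 95/95/202 95/97/200 95/98/201 95/97/198 96/98/198 94/95/225 93/94/235 94/66/179
265 95/85/120 94/97/233 95/98/218 95/97/212 94/97/213 95/97/213 95/98/211 95/100/212 95/96/213 95/97/211 95/95/214 95/94/212 95/96/213 96/100/209 95/100/219
280 95/83/126 95/88/116 95/99/218 95/98/218 95/99/217 95/99/218 94/97/215 95/98/215 95/97/216 95/98/215 94/99/213 95/100/215 94/100/212 94/97/213 93/85/245
295 90/16/63 75/10/50 75/11/48 165/10/53 90/5/53 105/9/55 90/4/57 120/5/54 120/4/57 150/5/55 120/5/56 80/14/55 110/13/58 30/4/59 0/0/52
```

Pan edge lies at about 57 mm and the cup base edge at about 38.5 mm around the visible side, so they are concentric to 1–2 mm with about 18 mm margin. Tub, bottle and jar are unmoved, so I'll hand in.

```bash
python3 -c "
from plant import workorder
print(workorder.close_job())"
```

```text
the job is handed in; nothing more can be done
None
```

I handed the job in at about 20 s: the ring was felt to the burr touch (no more than about 1 Nm) and left in the notch four clicks back, by its pointer after release; the cup stands on the pan, centred to 1–2 mm; tub, bottle and jar are unmoved; set-down contact peaked at 14 N, a turn typed wrongly at ring release did not shift the pointer, and I viewed 11 pictures, one over the limit of 10.

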